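# Prop the lid of a pantry box open on its stay

## Task

Open the lid of the wooden pantry box right back until it stands by itself, flip the red-tipped stay inside the box all the way up, then bring the lid forward again and lower it gently on to the stay, so that the lid is left propped half open. Leave the mug, the spice jar and the tin in the box where they are, and let go of everything at the end.

Things in the scene. Friction and masses are not known exactly. Their poses are not given: they have to be found in the camera images.
- pantry_box: Light wooden box fixed to the worktop, 180 (x) x 260 (y) x 85 mm high, walls and floor 8 mm. Origin: centre of its underside; its front, with the lid's pull, faces its -x, its hinge side +x; z up. Inside, on the right (y = -65 mm), a stay lies along x, pivot to the front, red tip to the hinge side; 50 mm beside it are free. The open lid stands close behind and over that tip.
- lid (a joint): Lid hinge, rad: 0 shut, grows as the lid rises, 1.72 at its back stop, past upright, where it stands by itself. The lid (193 x 264 x 10 mm, 0.28 to 0.46 kg, no spring, almost no friction) falls shut from anything short of upright (1.57). On the fully raised stay it rests at 0.69. It turns about the box's y axis through point lid_hinge.
- stay (a joint): Stay pivot, rad: 0 lying level in its cradle with its tip to the hinge side, grows as the tip rises and swings over to the front, 1.50 (almost upright) at its stop. A little friction (0.03 N m) holds it wherever it is left. It turns about the box's y axis through point stay_pivot.
- lid_hinge (a point): Middle of the lid's hinge line, fixed on the box: x = +90, y = 0, z = 85 mm from the box's origin. The axes are the box's.
- lid_pull (a point): Grip centre of the lid's pull: a dark wooden tongue 30 mm wide (along the box's y: pinch it across this width), 14 mm thick, standing out 50 mm from the middle of the lid's free edge. Moves with the lid, 223 mm from the hinge line and 3 mm above the plane of the lid's underside, in which the hinge line lies; the tongue runs 20 mm farther out.
- stay_pivot (a point): Pivot of the stay, fixed on the box: x = -45, y = -65, z = 73 mm from the box's origin. The axes are the box's.
- stay_grip (a point): Grip point at the stay's red end, on its centre line, 102 mm from the pivot, 13 mm from its tip; moves with the stay. The stay is a bar 12 mm wide (along the box's y: pinch it across this width) and 14 mm high. While it lies, this point is 12 mm below the rim and 33 mm before the hinge line: with the lid open, reach it with the tool leaning 25 to 40 degrees back to the box's front.
- mug: Bystander: blue and white mug, 78 x 112 x 92 mm, to the right of the box. Origin: centre of its underside.
- spice: Bystander: spice jar with a yellow lid, 42 mm wide, 96 mm high, to the left of the box. Origin: centre of its underside.
- tuna: Bystander: flat tin, 86 mm wide, 40 mm high, inside the box on its floor, left of the middle. Origin: centre of its underside.
- cradle (a point): Middle of the top of the cradle that the lying stay rests in, fixed in the box: two dark wooden cheeks, 8 mm thick with 15 mm between them, from 43 mm before to 43 mm behind this point along the box's x, topping out 5 mm below the rim. Only the last 40 mm of the stay, next to the hinge, stand clear of it and can be gripped.
- lid_apron (a point): Middle of the lower edge of the lid's apron: a board 8 mm thick, as wide as the lid, square to the lid at its free edge. On the shut lid it hangs 38 mm down before the box's front; on the open lid it juts out level to the front, 180 mm above the rim, over the lying stay's tip. Moves with the lid, 189 mm from the hinge line, 38 mm below the lid's underside.

How it is judged (in metres and radians):
On the way, in this order (a step that is already met when the one before it is completed fails the run):
1. the lid stands right back with the stay still down (value of joint lid above 1.56 rad and value of joint stay below 0.5 rad), for 0.2 s.
2. the stay is flipped up while the lid stands right back (value of joint stay above 1.35 rad and value of joint lid above 1.5 rad), for 0.2 s.
At the end, for the whole second after the job is handed in: The lid is at rest on the raised stay, at 0.63 to 0.78 rad, with the stay all the way up (beyond 1.35 rad) (value of joint lid between 0.63 and 0.78 rad and value of joint stay above 1.35 rad and velocity of joint lid between -0.05 and 0.05 rad/s); the robot touches nothing.
It fails at once if the lid falls or is slammed (faster than 3 rad/s downward) (velocity of joint lid below -3 rad/s).
It fails at once if the blue and white mug is moved more than 30 mm or tipped (distance of mug from where it was at the start of the episode above 0.03 m or angle between mug's own z axis and vertical above 0.4 rad).
It fails at once if the spice jar is moved more than 30 mm or tipped (distance of spice from where it was at the start of the episode above 0.03 m or angle between spice's own z axis and vertical above 0.4 rad).
It fails at once if the flat tin in the box is moved more than 30 mm or tipped (distance of tuna from where it was at the start of the episode above 0.03 m or angle between tuna's own z axis and vertical above 0.4 rad).
It also fails if it takes over 67 s, if anything falls off the work surface, if the arm or the gripper's body presses on something with over 40 N, if the wrist force passes 120 N, or if a joint passes its speed limit or range.

## Robot

A 6-joint arm with a two-finger parallel gripper is mounted at the origin on a cart in front of the work surface, level with it; the furniture and walls round the work are solid. World frame = base frame: x ahead of the robot, y to its left, z up, the work surface at z = 0. Lengths are in mm, angles in rad, forces in N, time in s.
With the tool pointing down it reaches from about 350 to 875 mm from the base axis. Payload 4.2 kg.
Tool frame: the origin (TCP) lies midway between the tips of the shut fingers; the grasp point (between the pads) lies 19 mm behind it; z points along the fingers, y is the line along which they close (so a half turn about z gives the same grasp; the last joint's range is limited). The gripper opens to 85 mm and grips with 20 to 120 N. Pads are 22 mm wide; open, the fingers measure 114 mm over their backs; the gripper's body (76 mm by 85 mm) begins 54 mm behind the grasp point. The pads swing forward as they close: fully open they stand 13 mm farther back than shut.
Start: joints at [-0.977, 0.385, 0.008, 0, -1.194, -0.259], TCP at [205.377, -590.271, 231.312] pointing down, gripper open.
Joint ranges: [-3.14, 3.14], [-1.21, 2.06], [-1.07, 1.41], [-3.16, 2.05], [-2.99, -0.16], [-3.1, 3.1]. Speed limits (rad/s): [2.79, 2.79, 3.14, 3.14, 3.14, 3.14].

## Interface

Orientations are given as a unit quaternion [x, y, z, w].
In Python, from bench import sensors, get_image, camera_params, job_done gives the robot as it stands.
- The arm moves only by the tool servo_tool, never from a script. Its argument "motion" is a list of rows, each an object with "travel": the shift along the tool's x, y, z as a fraction of full scale, a list of three; "rot": the turn, a rotation vector about the tool's x, y, z as a fraction of full scale, a list of three; "hand": the opening, from 0 (shut) to 1 (fully open). In form: [{"travel": [x, y, z], "rot": [wx, wy, wz], "hand": hand}, ...]. A call has 1 to 10 rows; each row shifts and turns the commanded pose from where the row before left it, along the tool's axes as they then stand; what a row does not reach is not made up. Full scale, the value 1, is 25 cm for a shift and 360 degrees for a turn. A row lasts 1/12 s, in which the tool goes at most 41.7 mm and 7.16 degrees, less where a joint would pass 70% of its speed; a pose out of reach is approached as far as the arm can. A call with a number of a shift or a turn outside -1 to 1 is refused whole. A call with a gripper value outside its range is refused whole. The fingers move at their own pace and stop on an object; the grip force is fixed at half the most. Time passes only in rows, so rows that do not move let the fingers close. It gives the time, the measured TCP pose, the force, the opening and the grip force at its end, in the units of the state.
- sensors.read_state(): the state, without advancing time (a new reading comes with each control period).
- get_image(name): name is "scene" or "side" or "wrist"; returns (picture, depth): 420x560x3 uint8, red, green, blue; 420x560 float32, mm along the optical axis (not along the pixel's ray), 0 where there is no reading.
- camera_params(name): a dict with "camera_matrix" (3x3 intrinsics, pixels), "R" (3x3) and "t" (3): a world point X has camera coordinates R X + t; the wrist camera has in their place "mount" (4x4, takes a point from camera to tool coordinates, whose origin is the TCP and whose axes are the flange's). Camera axes: x right, y down, z forward; pixel columns grow to the right and rows downward; lengths in mm; the calibration is good to about 2 mm. A picture is of the moment at which its call begins: read the wrist's pose just before it. camera_params takes no time and is no camera call.
- job_done(): hands the job in; it is judged then, once.
The state is a dict: "clock": time; "joints": joint angles; "joint_vel": joint speeds; "joint_efforts": joint torques, N m; "position": TCP position; "ee_rot": TCP orientation; "contact_force": force on the tool from outside, world axes, zero at the start; "wrist_torque": the same for the moment, N m; "gripper_width": finger opening in mm; "grasp_force": force on a finger pad.
Only numpy, scipy, OpenCV 4.12 (cv2) and the standard library are available. Lean on these libraries where they do the work, as an engineer would, in place of code of your own. Each camera call takes 0.05 s, during which the arm holds its last target. There are 200 camera calls.

## Working session

There is one attempt and no reset: what is moved stays moved. The work goes in short steps, Python scripts to look and compute and a tool call to move; the robot and the scene stay as the last step left them, time stands still between calls to the robot, and variables do not carry over. Pictures are saved under pics/ and viewed, at most 10 in all, crops included, and the job is handed in when it is done.

Besides the shell and the picture viewer there is one more tool, called after "Request:" as name(argument=value, ...) on one line, values as JSON. servo_tool: Moves the arm, as the interface text tells. Its arguments: {"type":"object","properties":{"motion":{"type":"array"}},"required":["motion"]}

```bash
mkdir -p pics; ls
python3 - <<'E'
from bench import *
import cv2,numpy as np
print(sensors.read_state())
for n in ("scene","side"):
    p,d=get_image(n); cv2.imwrite(f"pics/{n}0.png",p[:,:,::-1]); np.save(f"pics/{n}0.npy",d)
    print(n,camera_params(n))
print(camera_params("wrist"))
E
```

```text
pics
{'clock': 0.0, 'joints': array([-9.77358439e-01,  3.85568782e-01,  6.60773912e-03, -5.24056814e-04,
       -1.19399672e+00, -2.58585230e-01]), 'joint_vel': array([-0.00231418, -0.00049736, -0.00125296, -0.00227924, -0.000709  ,
        0.00079076]), 'joint_efforts': array([-3.59194919e-04, -3.92288983e+01,  1.88404459e+01,  4.18633595e+00,
       -4.64828394e-03,  1.51984852e-05]), 'position': array([ 205.21204127, -589.72090176,  230.20341   ]), 'ee_rot': array([-1.66549794e-01,  9.86032423e-01,  1.08476800e-03, -2.24824408e-04]), 'contact_force': array([ 0.25581139, -0.09521429, -0.63436176]), 'wrist_torque': array([ 0.04328072,  0.06308761, -0.07245323]), 'grasp_force': 0.0, 'gripper_width': 85.10390646786009}
scene {'camera_matrix': array([[424.692004  ,   0.        , 276.68104106],
       [  0.        , 424.692004  , 213.26041362],
       [  0.        ,   0.        ,   1.        ]]), 'R': array([[-0.81022407, -0.58602796, -0.01040166],
       [-0.37604857,  0.53336186, -0.75770218],
       [ 0.44958251, -0.60999701, -0.65251759]]), 't': array([426.42306496, 290.99921251, 89
[... 222 characters left out ...]
978474 ,  0.02459112],
       [-0.07373709,  0.53884617, -0.83917081],
       [ 0.06885985, -0.83670227, -0.54331172]]), 't': array([554.86213485, 121.45077993, 848.61501845])}
{'camera_matrix': array([[290.32865253,   0.        , 278.65112015],
       [  0.        , 290.32865253, 206.96369587],
       [  0.        ,   0.        ,   1.        ]]), 'mount': array([[ 7.37224956e-05, -9.50428578e-01, -3.10942942e-01,
         7.90608956e+01],
       [ 9.99999570e-01,  3.57353749e-04, -8.55194684e-04,
        -6.85882179e-01],
       [ 9.23918094e-04, -3.10942746e-01,  9.50428196e-01,
        -1.43150058e+02],
       [ 0.00000000e+00,  0.00000000e+00,  0.00000000e+00,
         1.00000000e+00]])}
```

View pics/scene0.png

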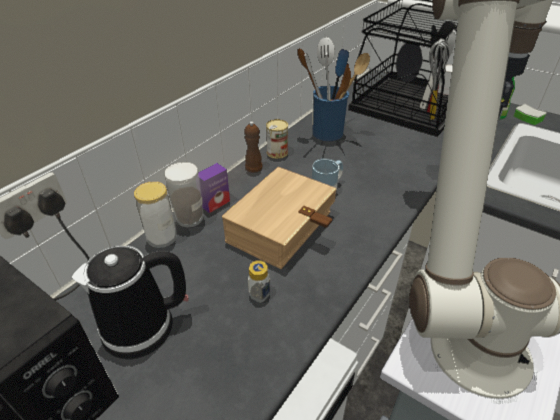

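View pics/side0.png

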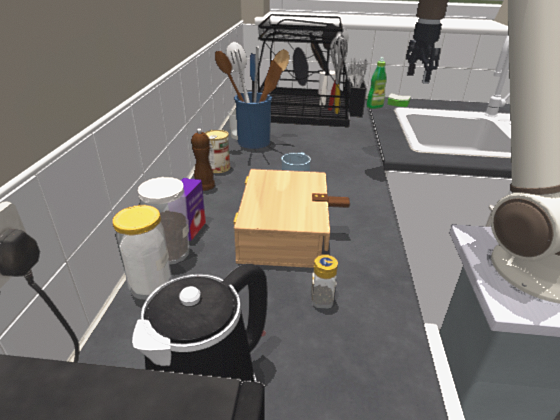

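The scene view shows the shut box, with its pull at about (316,215) facing the robot, the mug behind it at (326,170) and the spice jar at (259,282). The side view shows the lid with corners at about (245,172), (327,172), (329,240) and (238,234), and the pull at (332,200). I'll fit the lid's rectangle from depth.

```bash
cat > h.py <<'E'
from bench import *
import cv2,numpy as np
from scipy.spatial.transform import Rotation as Ro
def cloud(n,d):
    c=camera_params(n);K=c["camera_matrix"]
    v,u=np.mgrid[:d.shape[0],:d.shape[1]]
    P=np.stack([(u-K[0,2])/K[0,0]*d,(v-K[1,2])/K[1,1]*d,d],-1)
    if n=="wrist":
        s=sensors.read_state();M=c["mount"]
        P=P@M[:3,:3].T+M[:3,3]
        return P@Ro.from_quat(s["ee_rot"]).as_matrix().T+s["position"]
    return (P-c["t"])@c["R"]
E
python3 - <<'E'
from h import *
for n in("scene","side"):
    d=np.load(f"pics/{n}0.npy");p=cv2.imread(f"pics/{n}0.png");P=cloud(n,d)
    m=(d>0)&(abs(P[...,2]-93)<9)&(P[...,0]>200)&(P[...,0]<900)&(abs(P[...,1])<500)
    hsv=cv2.cvtColor(p,cv2.COLOR_BGR2HSV)
    w=(m&(p[...,2]>130)&(hsv[...,1]>50)).astype('u1')
    k,l,s,c=cv2.connectedComponentsWithStats(w);i=1+s[1:,4].argmax()
    Q=P[l==i];print(n,s[i],"z",np.median(Q[:,2]))
    r=cv2.minAreaRect(Q[:,:2].astype('f4'));print(r,cv2.boxPoints(r).round().tolist())
    C=np.array(r[0])
    near=m&(l!=i)&(np.hypot(P[...,0]-C[0],P[...,1]-C[1])<160)&(p[...,2]<130)
    print("dark",P[near].mean(0),near.sum(),P[near].min(0),P[near].max(0))
E
```

```text
scene [ 222  168  114   78 4554] z 95.38364743943073
((566.95263671875, -72.22908020019531), (200.1931610107422, 267.9989929199219), 2.6081278324127197) [[461.0, 57.0], [473.0, -211.0], [673.0, -202.0], [661.0, 66.0]]
dark [478.81966757 -40.0761007   92.58235618] 467 [ 416.5748881  -195.08684252   84.03545407] [650.92491616  65.20023862 101.98631471]
side [ 234  169   96   68 5220] z 94.94012319764536
((565.7594604492188, -71.01466369628906), (198.57595825195312, 267.3823547363281), 2.2286269664764404) [[461.0, 59.0], [472.0, -208.0], [670.0, -201.0], [660.0, 66.0]]
dark [498.94183965 -18.58848877  91.59016103] 358 [ 417.67362918 -135.21191905   84.03547475] [666.85047386  63.73688225 101.93370012]
```

Request:
servo_tool(motion=[{"travel":[0,0,0],"rot":[0,0,0.0156],"hand":1},{"travel":[0,0,0],"rot":[0,0,0.0156],"hand":1},{"travel":[0,0,0],"rot":[0,0,0.0156],"hand":1},{"travel":[-0.073,0.144,0],"rot":[0,0,0],"hand":1},{"travel":[-0.073,0.144,0],"rot":[0,0,0],"hand":1},{"travel":[-0.073,0.144,0],"rot":[0,0,0],"hand":1},{"travel":[-0.073,0.144,0],"rot":[0,0,0],"hand":1},{"travel":[-0.073,0.144,0],"rot":[0,0,0],"hand":1},{"travel":[-0.073,0.144,0],"rot":[0,0,0],"hand":1},{"travel":[-0.073,0.144,0],"rot":[0,0,0],"hand":1}])

```text
clock: 0.93
position: [322.8, -331.3, 231.0]
ee_rot: [-0.02, 1.0, 0.0, -0.0]
contact_force: [1.7, -0.1, -0.3]
gripper_width: 85.7
grasp_force: 0.0
```

Request:
servo_tool(motion=[{"travel":[-0.073,0.144,0],"rot":[0,0,0],"hand":1},{"travel":[-0.073,0.144,0],"rot":[0,0,0],"hand":1},{"travel":[-0.073,0.144,0],"rot":[0,0,0],"hand":1},{"travel":[-0.073,0.144,0],"rot":[0,0,0],"hand":1},{"travel":[-0.073,0.144,0],"rot":[0,0,0],"hand":1},{"travel":[-0.073,0.144,0],"rot":[0,0,0],"hand":1},{"travel":[-0.073,0.144,0],"rot":[0,0,0],"hand":1},{"travel":[0,0,0],"rot":[0,0,0],"hand":1},{"travel":[0,0,0],"rot":[0,0,0],"hand":1},{"travel":[0,0,0],"rot":[0,0,0],"hand":1}])

```text
clock: 1.77
position: [439.7, -76.2, 230.9]
ee_rot: [-0.021, 1.0, -0.0, -0.001]
contact_force: [0.3, -0.2, 0.1]
gripper_width: 85.5
grasp_force: 0.0
```

Run:
```python
from h import *
s=sensors.read_state();R=Ro.from_quat(s["ee_rot"]).as_matrix();print(s["clock"],s["position"],s["joints"],"\n",R)
p,d=get_image("wrist");P=cloud("wrist",d);cv2.imwrite("pics/w1.png",p[:,:,::-1])
q=p[...,::-1].copy();hsv=cv2.cvtColor(q,cv2.COLOR_BGR2HSV)
m=(d>0)&(abs(P[...,2]-93)<12)&(q[...,2]<130)&(abs(P[...,0]-445)<45)&(abs(P[...,1]+77)<50)
Q=P[m].astype('f4');print(len(Q),Q.mean(0),cv2.minAreaRect(Q[:,:2]))
m=(d>0)&(abs(P[...,2]-93)<9)&(P[...,0]>450)&(q[...,2]>130);Q=P[m];print(Q[:,2].mean(),Q.min(0),Q.max(0))
```

```text
1.7667 [439.65295568 -76.19172215 230.89659707] [ 1.94548920e-01  7.64216606e-02 -4.04780169e-01 -1.89996575e-04
 -1.09088919e+00 -1.72384814e+00] 
 [[-9.99141908e-01 -4.13974677e-02 -1.30284403e-03]
 [-4.13973921e-02  9.99142757e-01 -8.49392374e-05]
 [ 1.30524345e-03 -3.09320064e-05 -9.99999148e-01]]Traceback (most recent call last):
  File "<stdin>", line 6, in <module>
cv2.error: OpenCV(4.12.0) /io/opencv/modules/imgproc/src/convhull.cpp:143: error: (-215:Assertion failed) total >= 0 && (depth == CV_32F || depth == CV_32S) in function 'convexHull'
```

View pics/w1.png

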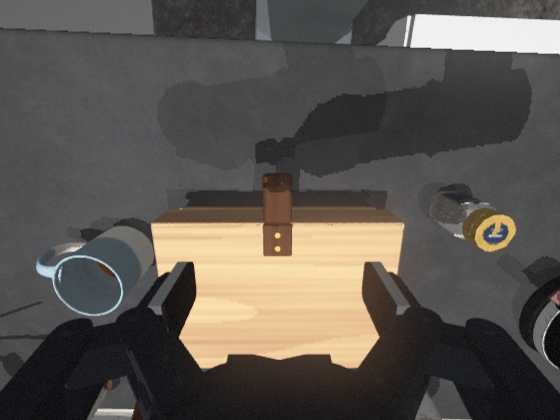

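The wrist view shows the pull at columns 263–292 and rows 173–222, centred under the hand. The mug is at (88,285) and the spice jar at (490,230), both clear of it.

```bash
cat >> h.py <<'E'
def ray(uv,z,s=None):
    s=s or sensors.read_state();c=camera_params("wrist");M=c["mount"];R=Ro.from_quat(s["ee_rot"]).as_matrix()
    o=R@M[:3,3]+s["position"];v=np.linalg.inv(c["camera_matrix"])@[*uv,1];v=R@M[:3,:3]@v
    return o+v*(z-o[2])/v[2]
E
python3 - <<'E'
from h import *
for uv in((263,173),(292,173),(263,222),(292,222),(152,223),(404,223)): print(uv,ray(uv,95).round(1))
p,d=get_image("wrist");print(d[200,278],d[300,278],(d>0).mean())
E
```

```text
(263, 173) [417.7 -93.6  95. ]
(292, 173) [416.6 -65.4  95. ]
(263, 222) [468.8 -92.4  95. ]
(292, 222) [467.6 -62.6  95. ]
(152, 223) [ 474.5 -206.7   95. ]
(404, 223) [464.   52.7  95. ]
290.49915 325.9209 0.9958630952380952
```

Request:
servo_tool(motion=[{"travel":[0.004,-0.007,0.13],"rot":[0,0,0],"hand":1},{"travel":[0,0,0.13],"rot":[0,0,0],"hand":1},{"travel":[0,0,0.13],"rot":[0,0,0],"hand":1},{"travel":[0,0,0.13],"rot":[0,0,0],"hand":1},{"travel":[0,0,0.132],"rot":[0,0,0],"hand":1},{"travel":[0,0,0],"rot":[0,0,0],"hand":1},{"travel":[0,0,0],"rot":[0,0,0],"hand":0.2},{"travel":[0,0,0],"rot":[0,0,0],"hand":0.2},{"travel":[0,0,0],"rot":[0,0,0],"hand":0.2},{"travel":[0,0,0],"rot":[0,0,0],"hand":0.2}])

```text
clock: 2.7
position: [440.6, -78.1, 70.3]
ee_rot: [-0.02, 1.0, 0.0, 0.002]
contact_force: [-0.5, 0.2, -0.5]
gripper_width: 38.9
grasp_force: 0.0
```

Request:
servo_tool(motion=[{"travel":[0,0,0],"rot":[0,0,0],"hand":0.2},{"travel":[0,0,0],"rot":[0,0,0],"hand":0.2},{"travel":[0,0,0],"rot":[0,0,0],"hand":0.2},{"travel":[0,0,0],"rot":[0,0,0],"hand":0.2}])

```text
clock: 3.03
position: [440.3, -77.9, 70.2]
ee_rot: [-0.021, 1.0, 0.0, 0.002]
contact_force: [-1.4, 0.7, 7.0]
gripper_width: 29.0
grasp_force: 60.3
```

Run:
```python
import numpy as np
t=np.linspace(0,1.70,25)+.013
for i in range(24): print(i,((223*(np.cos(t[i+1])-np.cos(t[i])))/250).round(4),(-223*(np.sin(t[i+1])-np.sin(t[i]))/250).round(4))
```

```text
0 -0.0031 -0.0631
1 -0.0075 -0.0627
2 -0.0119 -0.062
3 -0.0163 -0.061
4 -0.0206 -0.0597
5 -0.0247 -0.0581
6 -0.0288 -0.0562
7 -0.0327 -0.054
8 -0.0365 -0.0516
9 -0.04 -0.0489
10 -0.0434 -0.0459
11 -0.0465 -0.0427
12 -0.0494 -0.0393
13 -0.0521 -0.0357
14 -0.0545 -0.032
15 -0.0566 -0.028
16 -0.0584 -0.024
17 -0.06 -0.0198
18 -0.0612 -0.0155
19 -0.0622 -0.0111
20 -0.0628 -0.0067
21 -0.0631 -0.0022
22 -0.0631 0.0023
23 -0.0628 0.0067
```

Request:
servo_tool(motion=[{"travel":[-0.003,0,-0.063],"rot":[0,0,0],"hand":0.2},{"travel":[-0.0075,0,-0.063],"rot":[0,0,0],"hand":0.2},{"travel":[-0.012,0,-0.062],"rot":[0,0,0],"hand":0.2},{"travel":[-0.016,0,-0.061],"rot":[0,0,0],"hand":0.2},{"travel":[-0.021,0,-0.06],"rot":[0,0,0],"hand":0.2},{"travel":[-0.025,0,-0.058],"rot":[0,0,0],"hand":0.2}])

```text
clock: 3.53
position: [461.3, -76.9, 161.3]
ee_rot: [-0.021, 1.0, 0.0, 0.002]
contact_force: [6.0, -0.9, -8.1]
gripper_width: 29.0
grasp_force: 59.8
```

Request:
servo_tool(motion=[{"travel":[-0.029,0,-0.056],"rot":[0,0,0],"hand":0.2},{"travel":[-0.0325,0,-0.054],"rot":[0,0,0],"hand":0.2},{"travel":[-0.0365,0,-0.0515],"rot":[0,0,0],"hand":0.2},{"travel":[-0.04,0,-0.049],"rot":[0,0,0],"hand":0.2},{"travel":[-0.0435,0,-0.046],"rot":[0,0,0],"hand":0.2},{"travel":[-0.0465,0,-0.0425],"rot":[0,0,0],"hand":0.2}])

```text
clock: 4.03
position: [516.1, -74.6, 234.1]
ee_rot: [-0.02, 1.0, 0.001, -0.002]
contact_force: [1.1, -0.6, -9.3]
gripper_width: 28.9
grasp_force: 62.1
```

Forces are small and the pull is slipping through the pads as planned. I'll carry on.

Request:
servo_tool(motion=[{"travel":[-0.0495,0,-0.0395],"rot":[0,0,0],"hand":0.2},{"travel":[-0.052,0,-0.0355],"rot":[0,0,0],"hand":0.2},{"travel":[-0.0545,0,-0.032],"rot":[0,0,0],"hand":0.2},{"travel":[-0.0565,0,-0.028],"rot":[0,0,0],"hand":0.2},{"travel":[-0.0585,0,-0.024],"rot":[0,0,0],"hand":0.2},{"travel":[-0.06,0,-0.02],"rot":[0,0,0],"hand":0.2}])

```text
clock: 4.53
position: [597.7, -71.1, 278.4]
ee_rot: [-0.02, 1.0, 0.001, -0.004]
contact_force: [-0.9, 0.3, -6.0]
gripper_width: 28.6
grasp_force: 68.2
```

Request:
servo_tool(motion=[{"travel":[-0.061,0,-0.0155],"rot":[0,0,0],"hand":0.2},{"travel":[-0.062,0,-0.011],"rot":[0,0,0],"hand":0.2},{"travel":[-0.063,0,-0.0065],"rot":[0,0,0],"hand":0.2},{"travel":[-0.063,0,-0.002],"rot":[0,0,0],"hand":0.2},{"travel":[-0.063,0,0.002],"rot":[0,0,0],"hand":0.2},{"travel":[-0.063,0,0.0065],"rot":[0,0,0],"hand":0.2},{"travel":[0,0,0],"rot":[0,0,0],"hand":0.2},{"travel":[0,0,0],"rot":[0,0,0],"hand":0.2},{"travel":[0,0,0],"rot":[0,0,0],"hand":0.2}])

```text
clock: 5.28
position: [692.4, -67.0, 285.1]
ee_rot: [-0.02, 1.0, 0.001, -0.001]
contact_force: [-1.2, 2.1, -4.7]
gripper_width: 29.3
grasp_force: 70.0
```

Run:
```python
from h import *
s=sensors.read_state();print(s["joints"],s["position"])
p,d=get_image("side");cv2.imwrite("pics/s2.png",p[:,:,::-1])
```

```text
[ 1.34579593e-01  4.84821796e-01  3.00431702e-01 -1.56316315e-03
 -1.38888319e+00 -1.66420767e+00] [692.39539192 -67.04711793 285.11974399]
```

View pics/s2.png

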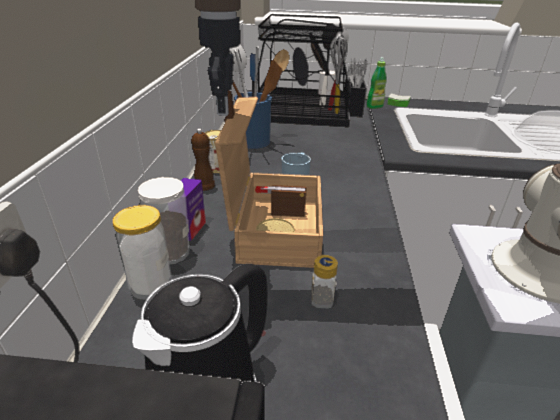

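The side view shows the lid standing back, with the gripper on its pull at (222,100). In the box, the stay's red tip is at about (262,190) by the dark cradle at (289,201). Next I'll release and rise.

Request:
servo_tool(motion=[{"travel":[0,0,0],"rot":[0,0,0],"hand":0.6},{"travel":[0,0,0],"rot":[0,0,0],"hand":1},{"travel":[0,0,0],"rot":[0,0,0],"hand":1},{"travel":[0,0,0],"rot":[0,0,0],"hand":1},{"travel":[0,0,0],"rot":[0,0,0],"hand":1},{"travel":[0,0,-0.08],"rot":[0,0,0],"hand":1},{"travel":[0,0,-0.16],"rot":[0,0,0],"hand":1},{"travel":[0,0,-0.16],"rot":[0,0,0],"hand":1}])

```text
clock: 6.0
position: [693.0, -67.9, 386.1]
ee_rot: [-0.02, 1.0, -0.0, -0.002]
contact_force: [0.8, 0.5, 0.9]
gripper_width: 85.7
grasp_force: 0.0
```

Run:
```python
from h import *
p,d=get_image("scene");cv2.imwrite("pics/sc3.png",p[:,:,::-1]); np.save("pics/sc3.npy",d)
cv2.imwrite("pics/sc3c.png",cv2.resize(p[130:290,190:370,::-1],None,fx=4,fy=3.75,interpolation=2)[:600])
```

```text
(no output)
```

View pics/sc3c.png

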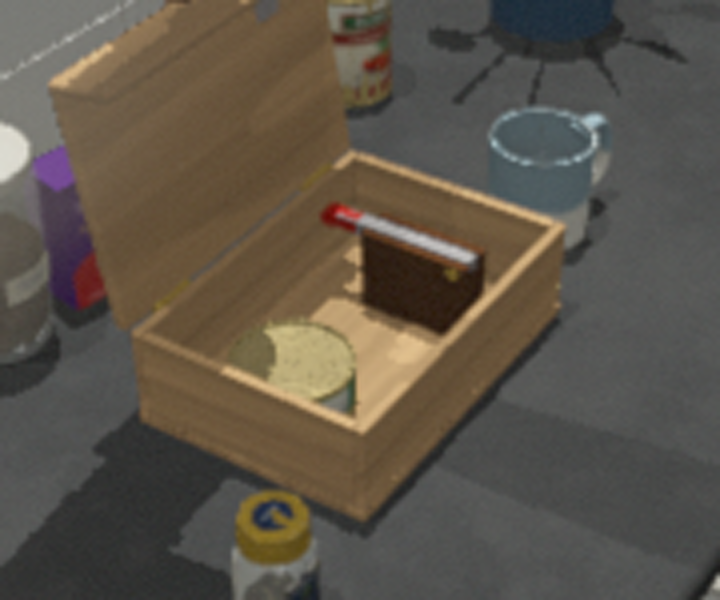

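The lid stands back by itself. The stay lies with its red tip at crop (345,215), and the tin at (310,360) is untouched. I'll move over the stay with the hand half shut and tilt 30°.

Request:
servo_tool(motion=[{"travel":[0.126,-0.0515,0],"rot":[0,0,0],"hand":0.5},{"travel":[0.126,-0.0515,0],"rot":[0,0,0],"hand":0.5},{"travel":[0.126,-0.0515,0],"rot":[0,0,0],"hand":0.5},{"travel":[0.126,-0.0515,0],"rot":[0,0,0],"hand":0.5},{"travel":[0.126,-0.0515,0],"rot":[0,0,0],"hand":0.5},{"travel":[0,0,0.125],"rot":[0,0,0],"hand":0.5},{"travel":[0,0,0.125],"rot":[0,0,0],"hand":0.5},{"travel":[0,0,0.125],"rot":[0,0,0],"hand":0.5},{"travel":[0,0,0.125],"rot":[0,0,0],"hand":0.5},{"travel":[0,0,0.125],"rot":[0,0,0],"hand":0.5}])

```text
clock: 6.88
position: [538.8, -138.7, 229.4]
ee_rot: [-0.02, 1.0, -0.0, 0.001]
contact_force: [0.4, -0.0, 0.0]
gripper_width: 42.6
grasp_force: 0.0
```

Request:
servo_tool(motion=[{"travel":[0,0,0],"rot":[0,-0.01667,0],"hand":0.5},{"travel":[0,0,0],"rot":[0,-0.01667,0],"hand":0.5},{"travel":[0,0,0],"rot":[0,-0.01667,0],"hand":0.5},{"travel":[0,0,0],"rot":[0,-0.01667,0],"hand":0.5},{"travel":[0,0,0],"rot":[0,-0.01667,0],"hand":0.5},{"travel":[0,0,0],"rot":[0,0,0],"hand":0.5},{"travel":[0,0,0],"rot":[0,0,0],"hand":0.5},{"travel":[0,0,0],"rot":[0,0,0],"hand":0.5}])

```text
clock: 7.55
position: [540.0, -138.5, 231.4]
ee_rot: [-0.02, 0.965, 0.005, 0.26]
contact_force: [1.0, 0.4, 0.5]
gripper_width: 42.5
grasp_force: 0.0
```

Run:
```python
from h import *
s=sensors.read_state();print(s["joints"],s["position"],s["gripper_width"]);print(Ro.from_quat(s["ee_rot"]).as_matrix())
p,d=get_image("wrist");P=cloud("wrist",d);q=p[...,::-1];cv2.imwrite("pics/w3.png",q)
r=(p[...,0]>100)&(p[...,1]<50)&(p[...,2]<60)&(d>0)&(P[...,2]<110)&(P[...,2]>50)
v,u=np.where(r);print(len(u),u.min(),u.max(),v.min(),v.max());Q=P[r];print(np.percentile(Q,[5,50,95],axis=0))
```

```text
[ 3.94626183e-02  6.17840099e-02 -5.30420024e-01 -4.63717979e-04
 -4.53222823e-01 -1.56845067e+00] [ 540.00347923 -138.5429778   231.36389187] 42.5184986726716
[[-8.64387228e-01 -4.12213978e-02  5.01134230e-01]
 [-3.60589581e-02  9.99149723e-01  1.99895452e-02]
 [-5.01532124e-01 -7.91670702e-04 -8.65138660e-01]]
41 274 283 189 193
[[ 634.3691803  -139.41194171   78.98411169]
 [ 636.70474843 -134.8495911    79.9547185 ]
 [ 640.87638163 -130.23034709   80.97228791]]
```

View pics/w3.png

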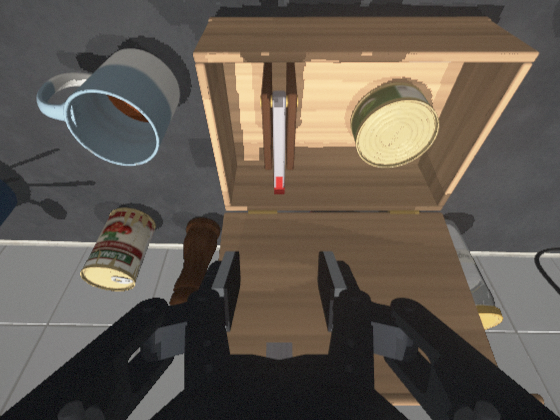

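The wrist view shows the red tip at (279,190), on the hand's centre line. The lid stands behind it, and the tin at (395,130) is clear.

Request:
servo_tool(motion=[{"travel":[0.0034,0,0.1],"rot":[0,0,0],"hand":0.5},{"travel":[0.0034,0,0.1],"rot":[0,0,0],"hand":0.5},{"travel":[0.0034,0,0.1],"rot":[0,0,0],"hand":0.5},{"travel":[0.0034,0,0.1],"rot":[0,0,0],"hand":0.5},{"travel":[0,0,0.1],"rot":[0,0,0],"hand":0.5},{"travel":[0,0,0.1],"rot":[0,0,0],"hand":0.5},{"travel":[0,0,0.1],"rot":[0,0,0],"hand":0.5},{"travel":[0,0,0.096],"rot":[0,0,0],"hand":0.5},{"travel":[0,0,0],"rot":[0,0,0],"hand":0.5},{"travel":[0,0,0],"rot":[0,0,0],"hand":0.5}])

```text
clock: 8.43
position: [638.3, -139.4, 58.4]
ee_rot: [-0.022, 0.967, 0.014, 0.255]
contact_force: [-0.2, -0.6, 0.5]
gripper_width: 42.8
grasp_force: 0.0
```

Request:
servo_tool(motion=[{"travel":[0,0,0],"rot":[0,0,0],"hand":0.05},{"travel":[0,0,0],"rot":[0,0,0],"hand":0.05},{"travel":[0,0,0],"rot":[0,0,0],"hand":0.05},{"travel":[0,0,0],"rot":[0,0,0],"hand":0.05},{"travel":[0,0,0],"rot":[0,0,0],"hand":0.05},{"travel":[0,0,0],"rot":[0,0,0],"hand":0.05},{"travel":[0,0,0],"rot":[0,0,0],"hand":0.05},{"travel":[0,0,0],"rot":[0,0,0],"hand":0.05}])

```text
clock: 9.1
position: [636.8, -134.9, 61.2]
ee_rot: [-0.023, 0.966, 0.015, 0.255]
contact_force: [-0.0, 19.4, 1.0]
gripper_width: 10.9
grasp_force: 60.3
```

Run:
```python
from h import *
s=sensors.read_state();print(s["position"]);R=Ro.from_quat(s["ee_rot"]).as_matrix();print(R)
bx=np.array([np.cos(.0414),np.sin(.0414),0])
t=np.linspace(0,1.5,19)
for a,b in zip(t,t[1:]):
    D=R.T@(101*((np.cos(b)-np.cos(a))*bx+np.array([0,0,np.sin(b)-np.sin(a)])))/250
    print(b.round(2),D.round(4))
```

```text
[ 636.76221735 -134.88323621   61.1919117 ]
[[-0.86843613 -0.05251488  0.49301205]
 [-0.03670903  0.99845595  0.04169137]
 [-0.49444023  0.01810829 -0.86902298]]
0.08 [-0.0154  0.0006 -0.0299]
0.17 [-0.0129  0.0007 -0.0311]
0.25 [-0.0102  0.0007 -0.0321]
0.33 [-0.0075  0.0007 -0.0328]
0.42 [-0.0048  0.0007 -0.0333]
0.5 [-0.002   0.0007 -0.0336]
0.58 [ 0.0008  0.0007 -0.0336]
0.67 [ 0.0036  0.0007 -0.0335]
0.75 [ 0.0064  0.0007 -0.033 ]
0.83 [ 0.0091  0.0007 -0.0324]
0.92 [ 0.0118  0.0007 -0.0315]
1.0 [ 0.0144  0.0007 -0.0304]
1.08 [ 0.0169  0.0006 -0.0291]
1.17 [ 0.0192  0.0006 -0.0276]
1.25 [ 0.0215  0.0006 -0.0259]
1.33 [ 0.0235  0.0005 -0.0241]
1.42 [ 0.0255  0.0005 -0.022 ]
1.5 [ 0.0272  0.0004 -0.0198]
```

Request:
servo_tool(motion=[{"travel":[0,0.014,0],"rot":[0,0,0],"hand":0.05},{"travel":[-0.0155,0.0006,-0.03],"rot":[0,0,0],"hand":0.05},{"travel":[-0.013,0.0006,-0.031],"rot":[0,0,0],"hand":0.05},{"travel":[-0.01,0.0006,-0.032],"rot":[0,0,0],"hand":0.05},{"travel":[-0.0075,0.0006,-0.033],"rot":[0,0,0],"hand":0.05},{"travel":[-0.005,0.0006,-0.033],"rot":[0,0,0],"hand":0.05},{"travel":[-0.002,0.0006,-0.0335],"rot":[0,0,0],"hand":0.05},{"travel":[0.001,0.0006,-0.0335],"rot":[0,0,0],"hand":0.05}])

```text
clock: 9.77
position: [617.5, -135.5, 114.8]
ee_rot: [-0.022, 0.967, 0.016, 0.252]
contact_force: [-1.5, 8.7, -7.0]
gripper_width: 10.7
grasp_force: 58.4
```

Request:
servo_tool(motion=[{"travel":[0.0035,0.0006,-0.0335],"rot":[0,0,0],"hand":0.05},{"travel":[0.0065,0.0006,-0.033],"rot":[0,0,0],"hand":0.05},{"travel":[0.009,0.0006,-0.0325],"rot":[0,0,0],"hand":0.05},{"travel":[0.012,0.0006,-0.0315],"rot":[0,0,0],"hand":0.05},{"travel":[0.0145,0.0006,-0.0305],"rot":[0,0,0],"hand":0.05},{"travel":[0.017,0.0006,-0.029],"rot":[0,0,0],"hand":0.05}])

```text
clock: 10.27
position: [579.7, -137.2, 147.3]
ee_rot: [-0.023, 0.967, 0.015, 0.252]
contact_force: [1.2, 8.6, -10.5]
gripper_width: 10.5
grasp_force: 58.5
```

Request:
servo_tool(motion=[{"travel":[0.019,0.0006,-0.0275],"rot":[0,0,0],"hand":0.05},{"travel":[0.0215,0.0006,-0.026],"rot":[0,0,0],"hand":0.05},{"travel":[0.0235,0.0005,-0.024],"rot":[0,0,0],"hand":0.05},{"travel":[0.0255,0.0005,-0.022],"rot":[0,0,0],"hand":0.05},{"travel":[0.027,0.0004,-0.02],"rot":[0,0,0],"hand":0.05},{"travel":[0,0,0],"rot":[0,0,0],"hand":0.05},{"travel":[0,0,0],"rot":[0,0,0],"hand":0.05},{"travel":[0,0,0],"rot":[0,0,0],"hand":0.05}])

```text
clock: 10.93
position: [539.6, -138.9, 158.7]
ee_rot: [-0.022, 0.967, 0.015, 0.251]
contact_force: [-0.1, 9.5, -9.1]
gripper_width: 10.7
grasp_force: 58.9
```

Run:
```python
from h import *
s=sensors.read_state();print(s["joints"],s["position"])
p,d=get_image("side");cv2.imwrite("pics/s4.png",p[:,:,::-1])
cv2.imwrite("pics/s4c.png",cv2.resize(p[60:270,190:390,::-1],None,fx=2.8,fy=2.8,interpolation=2))
```

```text
[ 0.01973805  0.16716196 -0.58153255 -0.10200075 -0.31521237 -1.45545192] [ 539.61189157 -138.94871458  158.67820415]
```

View pics/s4c.png

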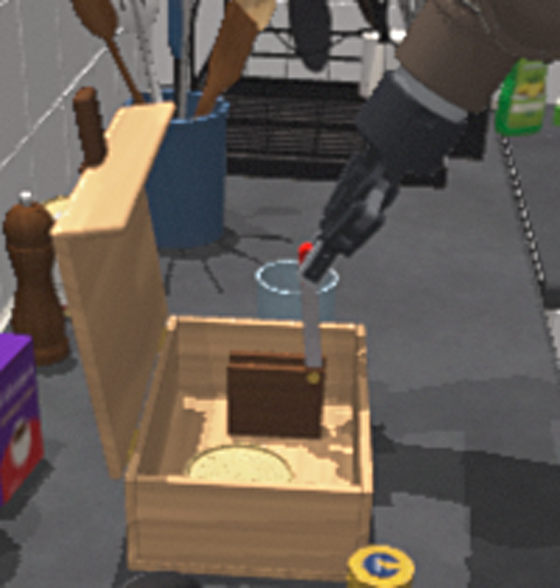

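The side crop shows the stay upright, with its red tip at crop (305,252), and the lid still back. I'll release, back off along the tool, level and rise.

Request:
servo_tool(motion=[{"travel":[0,0,0],"rot":[0,0,0],"hand":0.3},{"travel":[0,0,0],"rot":[0,0,0],"hand":0.5},{"travel":[0,0,0],"rot":[0,0,0],"hand":0.5},{"travel":[0,0,0],"rot":[0,0,0],"hand":0.5},{"travel":[0,0,-0.08],"rot":[0,0,0],"hand":0.5},{"travel":[0,0,-0.12],"rot":[0,0,0],"hand":0.5},{"travel":[0,0,-0.14],"rot":[0,0,0],"hand":0.5},{"travel":[0,0,-0.14],"rot":[0,0,0],"hand":0.5},{"travel":[0,0,-0.14],"rot":[0,0,0],"hand":0.5}])

```text
clock: 11.73
position: [465.7, -146.8, 297.6]
ee_rot: [-0.022, 0.966, 0.014, 0.255]
contact_force: [0.9, -0.3, 0.2]
gripper_width: 42.8
grasp_force: 0.0
```

Request:
servo_tool(motion=[{"travel":[0,0,0],"rot":[0,0.01667,0],"hand":1},{"travel":[0,0,0],"rot":[0,0.01667,0],"hand":1},{"travel":[0,0,0],"rot":[0,0.01667,0],"hand":1},{"travel":[0,0,0],"rot":[0,0.01667,0],"hand":1},{"travel":[0,0,0],"rot":[0,0.01667,0],"hand":1},{"travel":[0,0,-0.14],"rot":[0,0,0],"hand":1},{"travel":[0,0,-0.14],"rot":[0,0,0],"hand":1},{"travel":[0,0,-0.14],"rot":[0,0,0],"hand":1},{"travel":[0,0,0],"rot":[0,0,0],"hand":1},{"travel":[0,0,0],"rot":[0,0,0],"hand":1}])

```text
clock: 12.57
position: [468.4, -148.5, 403.3]
ee_rot: [-0.025, 1.0, 0.008, -0.001]
contact_force: [-0.0, 0.4, -1.0]
gripper_width: 85.2
grasp_force: 0.0
```

Run:
```python
from h import *
s=sensors.read_state();R=Ro.from_quat(s["ee_rot"]).as_matrix();print(s["joints"],s["position"]);print(R)
a=-.0414+0;T=Ro.from_quat([-.0207,.99979,0,0]);print("rot corr tool deg",(Ro.from_matrix(R).inv()*T).as_rotvec(degrees=True))
print("delta in target tool axes",T.as_matrix().T@(np.array([692.4,-67.5,380])-s["position"])/250)
p,d=get_image("side");cv2.imwrite("pics/s5c.png",cv2.resize(p[60:270,190:390,::-1],None,fx=2.8,fy=2.8,interpolation=2))
```

```text
[ 0.01390957  0.08085985  0.03304334 -0.01616258 -1.52462569 -1.53431962] [ 468.44471322 -148.47157268  403.25242504]
[[-0.99876784 -0.04959155 -0.00186404]
 [-0.0496152   0.99863831  0.01612028]
 [ 0.00106207  0.0161929  -0.99986832]]
rot corr tool deg [ 0.9275703  -0.06466971  0.47120321]
delta in target tool axes [-0.90845942  0.28652984  0.0930097 ]
```

View pics/s5c.png

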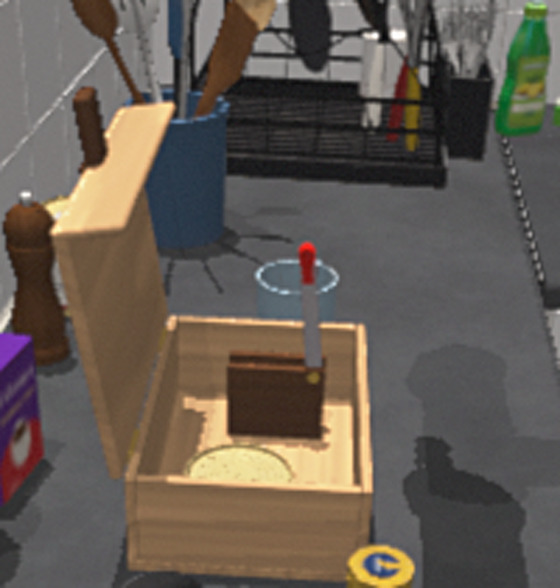

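The stay stands upright on its own and the lid is still back. I'll move over the pull and go down to regrip it.

Request:
servo_tool(motion=[{"travel":[0,0,0],"rot":[0.0026,0,0.0013],"hand":1},{"travel":[-0.153,0.0478,0],"rot":[0,0,0],"hand":1},{"travel":[-0.153,0.0478,0],"rot":[0,0,0],"hand":1},{"travel":[-0.153,0.0478,0],"rot":[0,0,0],"hand":1},{"travel":[-0.153,0.0478,0],"rot":[0,0,0],"hand":1},{"travel":[-0.153,0.0478,0],"rot":[0,0,0],"hand":1},{"travel":[-0.153,0.0478,0],"rot":[0,0,0],"hand":1},{"travel":[0,0,0],"rot":[0,0,0],"hand":1},{"travel":[0,0,0],"rot":[0,0,0],"hand":1}])

```text
clock: 13.37
position: [695.7, -65.3, 392.2]
ee_rot: [-0.022, 1.0, -0.0, -0.009]
contact_force: [0.1, -0.2, 0.0]
gripper_width: 85.7
grasp_force: 0.0
```

Request:
servo_tool(motion=[{"travel":[0,0,0.095],"rot":[0,0,0],"hand":1},{"travel":[0,0,0.095],"rot":[0,0,0],"hand":1},{"travel":[0,0,0.095],"rot":[0,0,0],"hand":1},{"travel":[0,0,0.095],"rot":[0,0,0],"hand":1},{"travel":[0,0,0.095],"rot":[0,0,0],"hand":1},{"travel":[0,0,0],"rot":[0,0,0],"hand":1},{"travel":[0,0,0],"rot":[0,0,0],"hand":1}])

```text
clock: 13.95
position: [691.8, -67.3, 280.1]
ee_rot: [-0.021, 1.0, -0.0, -0.005]
contact_force: [0.4, -0.4, 0.9]
gripper_width: 85.2
grasp_force: 0.0
```

Request:
servo_tool(motion=[{"travel":[-0.008,0,-0.024],"rot":[0,0,0],"hand":1},{"travel":[0,0,0],"rot":[0,0,0],"hand":0.2},{"travel":[0,0,0],"rot":[0,0,0],"hand":0.2},{"travel":[0,0,0],"rot":[0,0,0],"hand":0.2},{"travel":[0,0,0],"rot":[0,0,0],"hand":0.2},{"travel":[0,0,0],"rot":[0,0,0],"hand":0.2},{"travel":[0,0,0],"rot":[0,0,0],"hand":0.2},{"travel":[0,0,0],"rot":[0,0,0],"hand":0.2},{"travel":[0,0,0],"rot":[0,0,0],"hand":0.2}])

```text
clock: 14.7
position: [695.3, -66.9, 286.8]
ee_rot: [-0.021, 1.0, -0.0, -0.003]
contact_force: [-0.4, -1.1, 1.8]
gripper_width: 29.4
grasp_force: 60.0
```

Run:
```python
import numpy as np
t=np.r_[np.linspace(1.72,.76,17),.74,.72,.70,.68]+.013
for i in range(len(t)-1): print((t[i+1]-.013).round(2),((223*(np.cos(t[i+1])-np.cos(t[i])))/250).round(4),(-223*(np.sin(t[i+1])-np.sin(t[i]))/250).round(4))
```

```text
1.66 0.053 -0.0071
1.6 0.0534 -0.0039
1.54 0.0535 -0.0007
1.48 0.0535 0.0026
1.42 0.0532 0.0058
1.36 0.0528 0.0089
1.3 0.0521 0.0121
1.24 0.0513 0.0152
1.18 0.0503 0.0182
1.12 0.0491 0.0212
1.06 0.0478 0.0241
1.0 0.0462 0.027
0.94 0.0445 0.0297
0.88 0.0427 0.0323
0.82 0.0407 0.0348
0.76 0.0385 0.0372
0.74 0.0123 0.0129
0.72 0.0121 0.0131
0.7 0.0118 0.0134
0.68 0.0115 0.0136
```

Request:
servo_tool(motion=[{"travel":[0.053,0,-0.007],"rot":[0,0,0],"hand":0.2},{"travel":[0.0535,0,-0.004],"rot":[0,0,0],"hand":0.2},{"travel":[0.0535,0,-0.0005],"rot":[0,0,0],"hand":0.2},{"travel":[0.0535,0,0.0025],"rot":[0,0,0],"hand":0.2},{"travel":[0.053,0,0.006],"rot":[0,0,0],"hand":0.2},{"travel":[0.053,0,0.009],"rot":[0,0,0],"hand":0.2},{"travel":[0.052,0,0.012],"rot":[0,0,0],"hand":0.2},{"travel":[0.0515,0,0.015],"rot":[0,0,0],"hand":0.2}])

```text
clock: 15.37
position: [590.5, -71.3, 278.7]
ee_rot: [-0.021, 1.0, 0.0, -0.001]
contact_force: [3.5, -1.8, -2.9]
gripper_width: 29.1
grasp_force: 60.8
```

Request:
servo_tool(motion=[{"travel":[0.0505,0,0.018],"rot":[0,0,0],"hand":0.2},{"travel":[0.049,0,0.021],"rot":[0,0,0],"hand":0.2},{"travel":[0.048,0,0.024],"rot":[0,0,0],"hand":0.2},{"travel":[0.046,0,0.027],"rot":[0,0,0],"hand":0.2},{"travel":[0.0445,0,0.0295],"rot":[0,0,0],"hand":0.2},{"travel":[0.0425,0,0.0325],"rot":[0,0,0],"hand":0.2},{"travel":[0.0405,0,0.035],"rot":[0,0,0],"hand":0.2},{"travel":[0.0385,0,0.037],"rot":[0,0,0],"hand":0.2},{"travel":[0,0,0],"rot":[0,0,0],"hand":0.2},{"travel":[0,0,0],"rot":[0,0,0],"hand":0.2}])

```text
clock: 16.2
position: [499.6, -75.2, 223.5]
ee_rot: [-0.021, 1.0, -0.0, -0.003]
contact_force: [2.2, -3.4, -1.3]
gripper_width: 29.5
grasp_force: 61.2
```

Request:
servo_tool(motion=[{"travel":[0.006,0,0.0065],"rot":[0,0,0],"hand":0.2},{"travel":[0.006,0,0.0065],"rot":[0,0,0],"hand":0.2},{"travel":[0.006,0,0.0065],"rot":[0,0,0],"hand":0.2},{"travel":[0.006,0,0.0065],"rot":[0,0,0],"hand":0.2},{"travel":[0,0,0],"rot":[0,0,0],"hand":0.2},{"travel":[0,0,0],"rot":[0,0,0],"hand":0.2}])

```text
clock: 16.7
position: [493.6, -75.4, 217.3]
ee_rot: [-0.021, 1.0, -0.0, -0.003]
contact_force: [0.1, -5.5, 1.8]
gripper_width: 29.0
grasp_force: 61.6
```

Request:
servo_tool(motion=[{"travel":[0.006,0,0.0067],"rot":[0,0,0],"hand":0.2},{"travel":[0.003,0,0.0034],"rot":[0,0,0],"hand":0.2},{"travel":[0,0,0],"rot":[0,0,0],"hand":0.2},{"travel":[0,0,0],"rot":[0,0,0],"hand":0.2}])

```text
clock: 17.03
position: [491.1, -75.5, 214.5]
ee_rot: [-0.021, 1.0, -0.0, -0.004]
contact_force: [0.5, -5.4, 1.6]
gripper_width: 29.6
grasp_force: 61.6
```

Run:
```python
from h import *
p,d=get_image("side");cv2.imwrite("pics/s6c.png",cv2.resize(p[60:270,190:390,::-1],None,fx=2.8,fy=2.8,interpolation=2))
```

```text
(no output)
```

View pics/s6c.png

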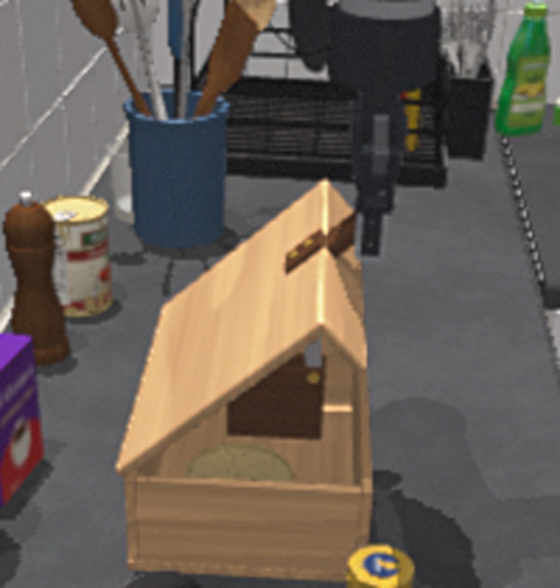

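The side view shows the lid at about 40°, nearly on the stay. I'll keep lowering until I feel contact.

Request:
servo_tool(motion=[{"travel":[0.003,0,0.0034],"rot":[0,0,0],"hand":0.2},{"travel":[0.003,0,0.0034],"rot":[0,0,0],"hand":0.2},{"travel":[0,0,0],"rot":[0,0,0],"hand":0.2},{"travel":[0,0,0],"rot":[0,0,0],"hand":0.2}])

```text
clock: 17.42
position: [489.4, -75.6, 212.6]
ee_rot: [-0.021, 1.0, -0.0, -0.004]
contact_force: [0.7, -4.5, 0.5]
gripper_width: 29.3
grasp_force: 61.4
```

Request:
servo_tool(motion=[{"travel":[0.003,0,0.0034],"rot":[0,0,0],"hand":0.2},{"travel":[0.003,0,0.0034],"rot":[0,0,0],"hand":0.2},{"travel":[0,0,0],"rot":[0,0,0],"hand":0.2},{"travel":[0,0,0],"rot":[0,0,0],"hand":0.2}])

```text
clock: 17.75
position: [487.9, -75.7, 210.9]
ee_rot: [-0.021, 1.0, -0.0, -0.004]
contact_force: [1.2, -5.7, 0.3]
gripper_width: 29.5
grasp_force: 61.4
```

Request:
servo_tool(motion=[{"travel":[0.004,0,0.005],"rot":[0,0,0],"hand":0.2},{"travel":[0.004,0,0.005],"rot":[0,0,0],"hand":0.2},{"travel":[0,0,0],"rot":[0,0,0],"hand":0.2},{"travel":[0,0,0],"rot":[0,0,0],"hand":0.2}])

```text
clock: 18.08
position: [486.1, -75.7, 208.7]
ee_rot: [-0.021, 1.0, -0.0, -0.003]
contact_force: [0.5, -6.0, 1.8]
gripper_width: 29.2
grasp_force: 61.7
```

Request:
servo_tool(motion=[{"travel":[0.004,0,0.005],"rot":[0,0,0],"hand":0.2},{"travel":[0.004,0,0.005],"rot":[0,0,0],"hand":0.2},{"travel":[0,0,0],"rot":[0,0,0],"hand":0.2},{"travel":[0,0,0],"rot":[0,0,0],"hand":0.2}])

```text
clock: 18.42
position: [485.5, -75.8, 207.9]
ee_rot: [-0.021, 1.0, -0.0, -0.001]
contact_force: [0.1, -5.8, 7.6]
gripper_width: 28.9
grasp_force: 62.2
```

Run:
```python
from h import *
s=sensors.read_state();print(s["contact_force"],s["wrist_torque"])
# lid angle from depth
for n in("side","scene"):
    p,d=get_image(n);P=cloud(n,d)
    b=np.array([np.cos(.0414),np.sin(.0414)]);X=(P[...,0]-571.5)*b[0]+(P[...,1]+72.5)*b[1];Y=-(P[...,0]-571.5)*b[1]+(P[...,1]+72.5)*b[0]
    m=(d>0)&(X>-40)&(X<75)&(Y<110)&(Y>20)&(P[...,2]>98)&(P[...,2]<260)&(p[...,0]>130)
    k=np.polyfit(X[m],P[...,2][m],1)
    for _ in range(3):
        e=abs(P[...,2]-np.polyval(k,X))<6; k=np.polyfit(X[m&e],P[...,2][m&e],1)
    print(n,(m&e).sum(),np.arctan(-k[0]))
```

```text
[ 0.11560444 -5.77894663  7.57750665] [-1.25352801 -0.76878239 -0.09083306]
side 1054 0.6974766143234736
scene 353 0.6968877559280985
```

The force rose to 7.6 N at 0.69 rad, so the lid is resting on the stay. I'll release and withdraw.

Request:
servo_tool(motion=[{"travel":[0,0,0],"rot":[0,0,0],"hand":0.5},{"travel":[0,0,0],"rot":[0,0,0],"hand":1},{"travel":[0,0,0],"rot":[0,0,0],"hand":1},{"travel":[0,0,0],"rot":[0,0,0],"hand":1},{"travel":[0,0,0],"rot":[0,0,0],"hand":1},{"travel":[0,0,-0.06],"rot":[0,0,0],"hand":1},{"travel":[0,0,-0.12],"rot":[0,0,0],"hand":1},{"travel":[0,0,-0.15],"rot":[0,0,0],"hand":1},{"travel":[0,0,-0.15],"rot":[0,0,0],"hand":1},{"travel":[0,0,0],"rot":[0,0,0],"hand":1}])

```text
clock: 19.35
position: [488.2, -75.9, 334.1]
ee_rot: [-0.022, 1.0, -0.0, 0.004]
contact_force: [0.4, -0.5, 0.8]
gripper_width: 85.5
grasp_force: 0.0
```

Run:
```python
from h import *
for n in("side","scene"):
    p,d=get_image(n);P=cloud(n,d)
    if n=="side": cv2.imwrite("pics/s7c.png",cv2.resize(p[60:270,190:390,::-1],None,fx=2.8,fy=2.8,interpolation=2))
    b=np.array([np.cos(.0414),np.sin(.0414)]);X=(P[...,0]-571.5)*b[0]+(P[...,1]+72.5)*b[1];Y=-(P[...,0]-571.5)*b[1]+(P[...,1]+72.5)*b[0]
    m=(d>0)&(X>-40)&(X<75)&(Y<110)&(Y>20)&(P[...,2]>98)&(P[...,2]<260)&(p[...,0]>130)
    k=np.polyfit(X[m],P[...,2][m],1)
    for _ in range(3):
        e=abs(P[...,2]-np.polyval(k,X))<6; k=np.polyfit(X[m&e],P[...,2][m&e],1)
    print(n,(m&e).sum(),np.arctan(-k[0]))
```

```text
side 1055 0.696956798304887
scene 360 0.6971238654852112
```

View pics/s7c.png

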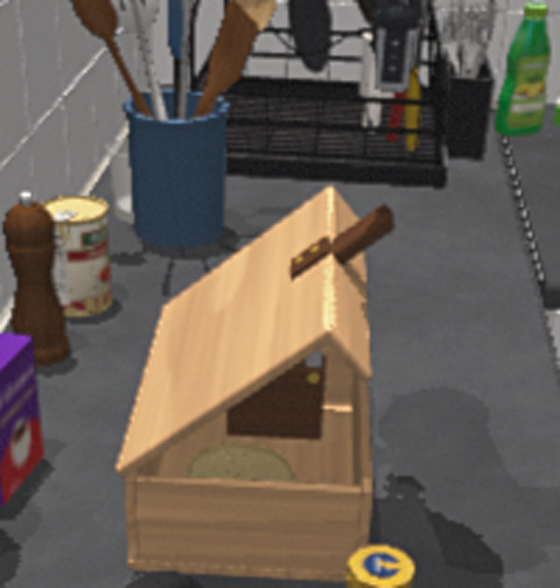

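The lid is propped at about 0.697 rad and the gripper is clear of it.

```bash
python3 -c "from bench import job_done; print(job_done())"
```

```text
the job is handed in; nothing more can be done
None
```

The lid is propped half open on the raised stay at about 0.70 rad, the gripper is clear of everything, and the job was handed in at about 19.5 s of the 67 s; no verdict came back.

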